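# Tip the tray of relays into the scrap bin

### The job

Two scrapped relays stand in the hinged steel tray on the tipping station. Lift the tray's bar handle and swing it up and over until both relays have slid out into the bin on the station, then swing the empty tray back down level and let go. Do not touch the relays with the gripper.

Things in the scene. Friction and masses are not known exactly. Their poses are not given: they have to be found in the camera images.
- tip_handle (a point): Middle of the tray's handle: a round dark steel bar, 12 mm thick, along the point's y, 80 mm free between its arms, 93 mm above the table, free below. Its centre is 47 mm behind the tray's rear wall: open a gripper to 50 mm or less and straddle it (closing along point x). It turns between the fingers, so the gripper can keep pointing down. Its x points to the bin, z up when level.
- tip_tray (a joint): Angle of the tray (rad): 0 level (lower stop), 1.75 fully tipped up. Sheet-steel tray, 104 mm wide, 120 mm long, walls 34 mm, open at the front end over the bin. The level hinge line, along y at that end, lies 157 mm ahead of the bar (+x of tip_handle) and 18 mm below it. Stiff (3 to 5 N at the bar), stays where left. The relays slide out between 0.5 and 0.9; 1.3 is plenty.
- scrap_bin (a point): Centre of the bin's inner floor: open grey steel box fixed to the station, inside 134 x 134 mm, floor 10 mm above the table, side walls 85 mm high, far wall 130 mm. Its x points level from tray to bin (tipping direction), y along the hinge. The hinge line lies 70 mm behind (-x) and 65 mm above. The station is fixed but stands elsewhere and turned each time.
- relay_1: Black cube relay, 27x27x33 mm, 35 g, standing loose in the tray; origin at the centre of its underside.
- relay_2: Dark grey cube relay, 27x27x33 mm, 35 g, standing loose in the tray beside the other; origin at the centre of its underside. (A third relay, standing on the table, is not part of the job.)
Not all that is in view belongs to the job. What is shaped like the relay_1 but blue or yellow is not meant.

How it is judged:
By the outcome, as a careful person would: the job done as asked, in the order asked, and still so for the second after the job is handed in, with the robot touching nothing.
It also fails if it takes over 45 s, if anything falls off the work surface, if the arm or the gripper's body presses on something with over 40 N, if the wrist force passes 120 N, or if a joint passes its speed limit or range.

### The arm

A 7-joint arm with a two-finger parallel gripper is mounted at the origin on a cart in front of the work surface, level with it; the furniture and walls round the work are solid. World frame = base frame: x ahead of the robot, y to its left, z up, the work surface at z = 0. Lengths are in mm, angles in rad, forces in N, time in s.
With the tool pointing down it reaches from about 400 to 875 mm from the base axis. Payload 4.4 kg.
Tool frame: the origin (TCP) lies at the very end of the fingers, on their centre line; the grasp point (between the pads) lies 19 mm behind it; z points along the fingers, y is the line along which they close (so a half turn about z gives the same grasp; the last joint's range is limited). The gripper opens to 85 mm and grips with 20 to 120 N. Pads are 22 mm wide; open, the fingers measure 114 mm over their backs; the gripper's body (76 mm by 85 mm) begins 54 mm behind the grasp point. The pads swing forward as they close: fully open they stand 13 mm farther back than shut.
Start: joints at [1.051, 0.628, 0.038, 1.517, -0.027, 0.996, -0.02], TCP at [284.978, -584.213, 231.313] pointing down, gripper open.
Joint ranges: [-3.06, 3.06], [-0.37, 2.12], [-1.25, 1.32], [0.18, 2.47], [-1.1, 4.24], [0.23, 1.98], [-2.94, 2.94]. Speed limits (rad/s): [2.57, 2.57, 3.14, 3.14, 3.14, 3.14, 3.14].

### API

Orientations are given as [roll, pitch, yaw] about the fixed x, y, z axes, in that order (R = Rz(yaw) Ry(pitch) Rx(roll)).
In Python, from cell import sensors, get_image, camera_params, order gives the robot as it stands.
- The arm moves only by the shell command python3 -m inch 'ROWS' [OPENING]. ROWS is JSON, a list that holds one entry, the list of rows, each a list of 4 numbers: the shift along the tool's x, y, z in cm, then the turn about the tool's z in degrees. A call has 1 to 8 rows; each row is the pose to reach, as a shift and turn from the pose commanded when the call began, along the tool's axes at that moment; what a row does not reach only later rows make up. A row lasts 1/12 s, in which the tool goes at most 41.7 mm and 7.16 degrees, less where a joint would pass 70% of its speed; a pose out of reach is approached as far as the arm can. A call with a gripper value outside its range is refused whole. OPENING is the finger opening in cm, from 0 to 8.54, set as the call begins (- or left out, the last holds). The fingers move at their own pace and stop on an object; the grip force is fixed at half the most. Time passes only in rows, so rows that repeat a pose let the fingers close. It gives the time, the measured TCP pose, the force, the opening and the grip force at its end, in the units of the state.
- sensors.read_state(): the state, without advancing time (a new reading comes with each control period).
- get_image(name): name is "scene" or "top"; returns the picture (420x560x3 uint8, blue, green, red); there is no depth.
- camera_params(name): a dict with "mtx" (3x3 intrinsics, pixels), "rvec" (rotation vector, rad) and "tvec" (3), from world to camera coordinates, as OpenCV has them. Camera axes: x right, y down, z forward; pixel columns grow to the right and rows downward; lengths in mm; the calibration is good to about 2 mm. A picture is of the moment at which its call begins. camera_params takes no time and is no camera call.
- order.finish_job(): hands the job in; it is judged then, once.
The state is a dict: "clock": time; "qpos": joint angles; "qd": joint speeds; "tau": joint torques, N m; "eef_pos": TCP position; "tool_rot": TCP orientation; "force": force on the tool from outside, world axes, zero at the start; "torque": the same for the moment, N m; "width": finger opening in mm; "gripper_force": force on a finger pad.
Only numpy, scipy, OpenCV 4.12 (cv2) and the standard library are available. Lean on these libraries where they do the work, as an engineer would, in place of code of your own. Each camera call takes 0.05 s, during which the arm holds its last target. There are 200 camera calls.

## Working session

There is one attempt and no reset: what is moved stays moved. The work goes in short steps, Python scripts to look and compute and a shell command to move; the robot and the scene stay as the last step left them, time stands still between calls to the robot, and variables do not carry over. Pictures are saved under pics/ and viewed, at most 10 in all, crops included, and the job is handed in when it is done.

```bash
ls; mkdir -p pics; python3 - <<'E'
from cell import sensors,get_image,camera_params
import cv2,numpy as np
for n in("scene","top"):
    cv2.imwrite(f"pics/{n}0.png",get_image(n))
    p=camera_params(n);R=cv2.Rodrigues(np.array(p["rvec"]))[0];print(n,np.array(p["mtx"]).tolist(),(-R.T@np.array(p["tvec"]).ravel()).round(),R.round(2).tolist())
print(sensors.read_state())
E
```

```text
pics
scene [[442.8343391843086, 0.0, 280.5318763326919], [0.0, 442.8343391843086, 209.2446100613309], [0.0, 0.0, 1.0]] [309. 529. 772.] [[-0.77, -0.64, -0.0], [-0.52, 0.63, -0.57], [0.37, -0.44, -0.82]]
top [[453.6347558243696, 0.0, 285.18713095873557], [0.0, 453.6347558243696, 213.41013633957346], [0.0, 0.0, 1.0]] [471. 156. 922.] [[0.01, -1.0, -0.01], [-0.98, -0.01, -0.18], [0.18, 0.01, -0.98]]
{'clock': 0.1, 'qpos': array([ 1.05118635,  0.62928913,  0.03841516,  1.51827912, -0.02702469,
        0.99630108, -0.0200437 ]), 'qd': array([ 0.00029275, -0.00228246, -0.00083817, -0.0009396 ,  0.00141252,
       -0.00091741,  0.00041209]), 'tau': array([ 3.15850630e-03, -5.64524138e+01,  1.23027507e+00, -1.93971616e+01,
        1.12593948e-02,  5.45399962e-03,  1.61914778e-05]), 'eef_pos': array([ 284.75413135, -583.67178578,  230.45393816]), 'tool_rot': array([-3.13983250e+00, -1.79840569e-05,  4.53776512e-01]), 'force': array([-0.05335888,  0.07506891,  0.17799734]), 'torque': array([ 0.02158017,  0.0381071 , -0.00340251]), 'gripper_force': 0.0, 'width': 85.39146576252553}
```

View pics/scene0.png

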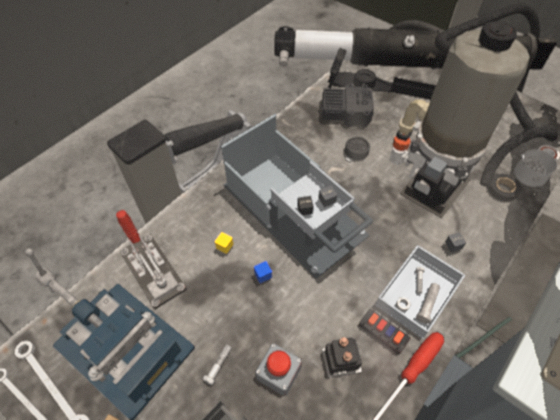

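View pics/top0.png

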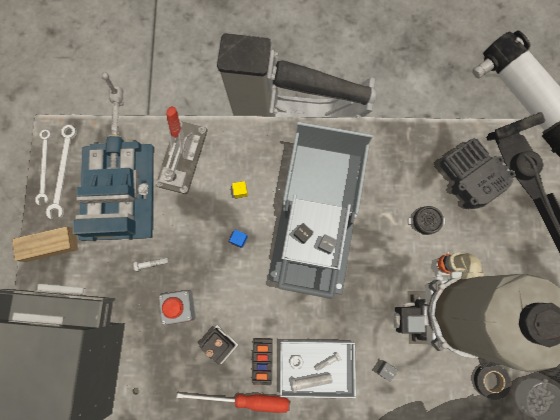

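Scene: the light tray with two dark relays is at about (318,200), with its bar handle at about (368,235) and the bin at about (265,170). Top: relays at (302,233) and (325,243), bin above at (325,165), handle side below at about (315,270). Lookalikes are the lone dark relay on the table (384,368 top), the blue cube (238,238), the yellow cube (239,189), and the parts tray (315,368). I choose the tray on the station next to the bin and will check it in a close crop.

```bash
python3 - <<'E'
import cv2,numpy as np
a=cv2.imread("pics/top0.png")[110:310,250:390];b=cv2.imread("pics/scene0.png")[110:290,210:390]
a=cv2.resize(a,None,fx=3,fy=3,interpolation=cv2.INTER_CUBIC);b=cv2.resize(b,None,fx=2.1,fy=2.1,interpolation=cv2.INTER_CUBIC)
o=np.zeros((600,800,3),np.uint8);o[:600,:420]=a;o[:378,421:799]=b[:378,:378]
cv2.imwrite("pics/crop1.png",o)
E
```

```text
(no output)
```

View pics/crop1.png

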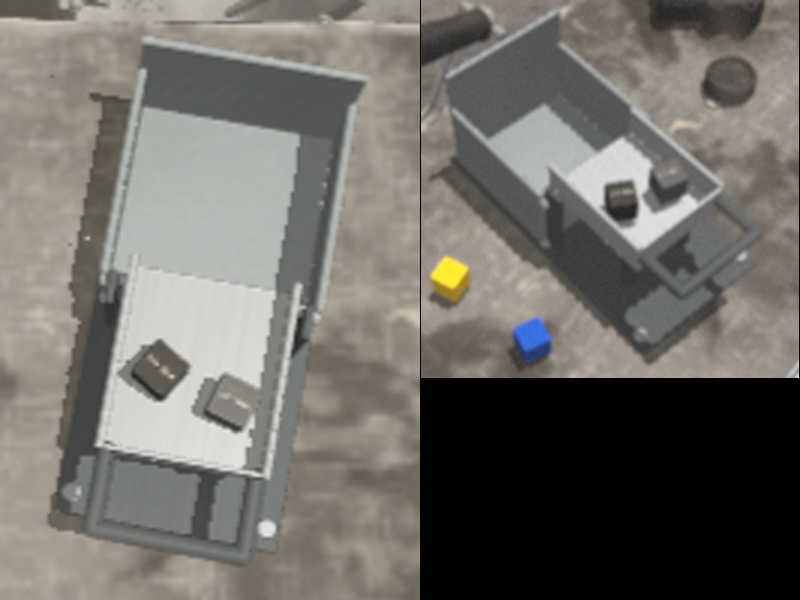

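The crop shows the right tray: bar handle from crop (92,528) to (245,558) in top, and from (685,290) to (757,234) in scene, on the side facing the robot. Relays are black at (160,370) and dark grey at (232,402).

```bash
cat > h.py <<'E'
import cv2,numpy as np
from cell import sensors,get_image,camera_params
def ray(n,px,z):
    p=camera_params(n);R=cv2.Rodrigues(np.array(p["rvec"]))[0];t=np.array(p["tvec"]).ravel()
    d=R.T@np.r_[cv2.undistortPoints(np.array([[px]],float),np.array(p["mtx"]),None)[0,0],1];c=-R.T@t
    return c+d*(z-c[2])/d[2]
def proj(n,P):
    p=camera_params(n);return cv2.projectPoints(np.array(P,float).reshape(-1,1,3),np.array(p["rvec"]),np.array(p["tvec"]),np.array(p["mtx"]),None)[0][:,0]
E
python3 - <<'E'
from h import *
T=lambda u,v:(250+u/3-.33,110+v/3-.33)
S=lambda u,v:(210+(u-421)/2.1-.25,110+v/2.1-.25)
for n,f,a,b,z in [("top",T,(92,528),(245,558),93),("scene",S,(685,290),(757,234),93),("top",T,(143,40),(367,78),130),("top",T,(100,443),(267,473),109),("scene",S,(447,75),(558,14),130),("top",T,(108,285),(143,70),95),("top",T,(320,310),(352,105),95)]:
    A,B=ray(n,f(*a),z),ray(n,f(*b),z);d=B-A;print(n,A.round(),B.round(),((A+B)/2).round(1),np.hypot(*d[:2]).round(),np.degrees(np.arctan2(d[1],d[0])).round(1))
print(proj("top",[[285,-584,231],[0,0,0]]))
E
```

```text
top [486. 171.  93.] [470.  79.  93.] [478.1 124.6  93. ] 93.0 -100.2
scene [487. 168.  93.] [471.  82.  93.] [478.7 124.6  93. ] 87.0 -100.3
top [782. 143. 130.] [759.   7. 130.] [770.1  75.1 130. ] 139.0 -99.5
top [536. 166. 109.] [520.  67. 109.] [527.9 116.6 109. ] 101.0 -99.4
scene [784. 141. 130.] [756.  12. 130.] [770.3  76.2 130. ] 132.0 -102.1
top [635. 163.  95.] [775. 143.  95.] [705.1 152.8  95. ] 142.0 -8.3
top [621.  32.  95.] [753.  10.  95.] [687.2  21.   95. ] 134.0 -9.5
[[810.38216298 435.58228161]
 [370.90218316 559.18720493]]
```

```bash
python3 - <<'E'
from h import *
def tri(a,b):
    M=[]
    for n in("top","scene"):
        p=camera_params(n);M.append(np.array(p["mtx"])@np.c_[cv2.Rodrigues(np.array(p["rvec"]))[0],np.array(p["tvec"]).ravel()])
    X=cv2.triangulatePoints(M[0],M[1],np.array(a,float),np.array(b,float));return (X[:3]/X[3]).ravel().round()
print("gripperlike foot",tri((415,320),(430,180)), "column top cap",tri((548,325),(498,35)),"arm tip",tri((482,70),(284,45)),"relayless box",tri((470,165),(348,105)),"elbow arm",tri((372,90),(240,120)),"post",tri((245,45),(140,140)))
print(proj("scene",[[285,-584,231],[0,0,0],[0,0,400]]),proj("top",[[0,0,400]]))
E
```

```text
gripperlike foot [431. -67. 102.] column top cap [ 441. -152.  367.] arm tip [ 903. -206.  116.] relayless box [ 727. -215.   25.] elbow arm [901. -19.  11.] post [925. 239. 136.]
[[631.2043705   26.77869266]
 [621.32242098 367.97809271]
 [883.62561879 251.40036762]] [[446.50865912 801.57553098]]
```

```bash
python3 - <<'E'
import cv2
a=cv2.imread("pics/scene0.png")[0:220,260:560];cv2.imwrite("pics/c2.png",cv2.resize(a,None,fx=2.6,fy=2.6,interpolation=cv2.INTER_CUBIC))
E
```

```text
(no output)
```

View pics/c2.png

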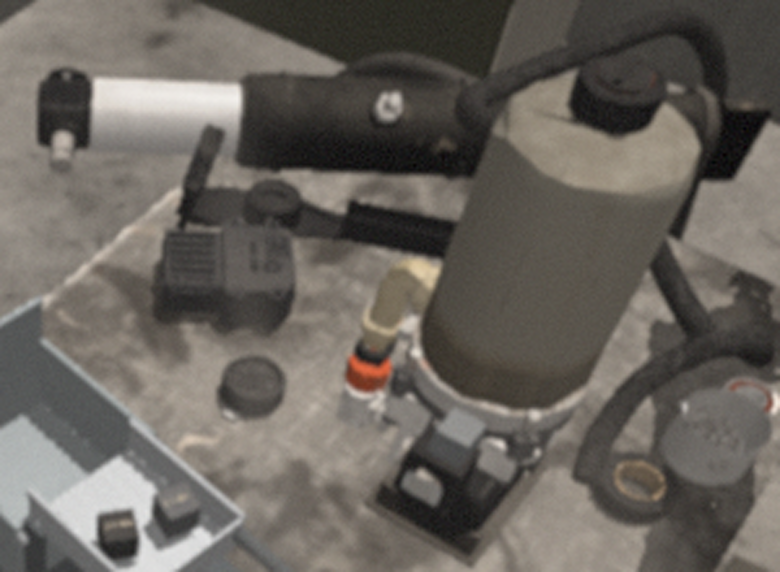

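The crop shows a tall tank (scene about (480,90)) with a hose, standing between the start and the tray at about (440,-150) and roughly 370 high. A horizontal tube lies behind it. I must pass over or outside the tank.

```bash
python3 - <<'E'
from h import *
def cam(n):
    p=camera_params(n);R=cv2.Rodrigues(np.array(p["rvec"]))[0];return -R.T@np.array(p["tvec"]).ravel()
ct,cs=cam("top"),cam("scene")
a,b=ray("top",(490,60),0)-ct,ray("top",(556,103),0)-ct
n=np.cross(a,b)
for px in [(284,45),(353,46),(400,46),(440,46)]:
    d=ray("scene",px,0)-cs;print(px,(cs+d*(n@(ct-cs))/(n@d)).round())
for z in (0,100,250,370): print(z,[ray("top",p,z)[:2].round().tolist() for p in((440,283),(440,338),(545,275),(560,360))],[ray("scene",p,z)[:2].round().tolist() for p in((421,145),(483,155),(455,40),(530,60),(506,8))])
E
```

```text
(284, 45) [ 936. -236.   87.]
(353, 46) [ 854. -445.    8.]
(400, 46) [ 786. -612.  -51.]
(440, 46) [ 719. -775. -109.]
0 [[498.0, -148.0], [391.0, -143.0], [517.0, -359.0], [353.0, -374.0]] [[518.0, -239.0], [392.0, -302.0], [648.0, -667.0], [445.0, -715.0], [603.0, -919.0]]
100 [[495.0, -115.0], [400.0, -111.0], [512.0, -303.0], [366.0, -316.0]] [[491.0, -139.0], [381.0, -195.0], [604.0, -512.0], [427.0, -553.0], [565.0, -731.0]]
250 [[490.0, -66.0], [413.0, -62.0], [504.0, -219.0], [385.0, -230.0]] [[451.0, 10.0], [365.0, -33.0], [539.0, -280.0], [401.0, -312.0], [508.0, -450.0]]
370 [[487.0, -26.0], [423.0, -23.0], [498.0, -152.0], [400.0, -161.0]] [[418.0, 129.0], [352.0, 96.0], [486.0, -94.0], [380.0, -119.0], [462.0, -225.0]]
```

```bash
python3 -m inch '[[[0,0,-2,0],[0,0,-5.5,0],[0,0,-9.5,0],[0,0,-13.5,0],[0,0,-17.5,0],[0,0,-21.5,0],[0,0,-24,0],[0,0,-25,0]]]' 4.8; python3 - <<'E'
from h import *
s=sensors.read_state();print(s["clock"],s["eef_pos"].round(1),s["tool_rot"].round(3),s["qpos"].round(2),s["force"].round(1))
y=s["tool_rot"][2];c,sn=np.cos(y),np.sin(y)
for az in (-58,-52,-46,-40,-34,-28,-22,-16,-10,-4,2,8,14.6):
    r=640 if az<4 else (600 if az<10 else 494)
    d=np.array([r*np.cos(np.radians(az)),r*np.sin(np.radians(az))])-s["eef_pos"][:2]
    print(az,(np.array([c*d[0]+sn*d[1],sn*d[0]-c*d[1]])/10).round(1))
E
```

```text
clock: 0.77
eef_pos: [285.3, -585.1, 486.2]
tool_rot: [3.134, -0.0, 0.454]
force: [-0.1, 0.1, -0.1]
width: 48.3
gripper_force: 0.0
0.7667 [ 285.3 -585.1  486.2] [ 3.134 -0.     0.454] [ 1.05  0.5   0.06  1.06 -0.03  1.58 -0.02] [-0.1  0.1 -0.1]
-58 [ 6.7 -1.4]
-52 [13.3 -2.5]
-46 [19.8 -4.2]
-40 [26.  -6.6]
-34 [32.  -9.7]
-28 [ 37.6 -13.3]
-22 [ 42.8 -17.5]
-16 [ 47.6 -22.3]
-10 [ 51.8 -27.5]
-4 [ 55.4 -33.1]
2 [ 58.5 -39.1]
8 [ 57.1 -46.6]
14.6 [ 48.4 -55.3]
```

```bash
python3 -m inch '[[[2,-0.4,0,0],[5,-1,0,0],[8.5,-1.7,0,0],[12,-2.3,0,0],[15.5,-3,0,0],[19,-4,0,0],[22.5,-5.2,0,0],[26,-6.6,0,0]]]'; python3 -m inch '[[[3,-1.6,0,0],[6,-3.1,0,0],[9,-5,0,0],[11.6,-6.7,0,0],[14.2,-8.8,0,0],[16.8,-10.9,0,0],[19.2,-13.3,0,0],[21.6,-15.7,0,0]]]';python3 -m inch '[[[2.1,-2.6,0,-6],[4.2,-5.2,0,-12],[6,-8,0,-18],[7.8,-10.8,0,-24],[9.4,-13.8,0,-30],[10.9,-16.8,0,-36],[11.2,-19.5,0,-42],[10.9,-22,0,-48]]]'; python3 - <<'E'
from h import *
s=sensors.read_state();print(s["qpos"].round(2))
y=s["tool_rot"][2];c,sn=np.cos(y),np.sin(y);d=np.array([478.5,124.6])-s["eef_pos"][:2];print(np.degrees(y),(np.array([c*d[0]+sn*d[1],sn*d[0]-c*d[1]])/10).round(2))
E
```

```text
clock: 1.43
eef_pos: [490.7, -409.7, 480.6]
tool_rot: [-3.141, 0.001, 0.453]
force: [0.8, -0.0, 0.1]
width: 48.1
gripper_force: 0.0
clock: 2.1
eef_pos: [615.3, -173.5, 480.6]
tool_rot: [-3.141, 0.001, 0.454]
force: [0.3, -0.3, -0.4]
width: 48.1
gripper_force: 0.0
clock: 2.77
eef_pos: [616.4, 73.4, 479.9]
tool_rot: [-3.14, -0.0, 1.299]
force: [-0.1, -0.1, -0.2]
width: 47.8
gripper_force: 0.0
[-0.01  0.45 -0.27  1.16  0.11  1.55 -0.53]
74.4519905446456 [  1.23 -14.66]
```

```bash
python3 -m inch '[[[0.2,-2.2,1,-1],[0.5,-5.2,3,-3],[0.8,-8.5,5.5,-5],[1.1,-11.5,8.5,-6],[1.2,-14,12,-6],[1.2,-14.7,16,-6],[1.2,-14.7,19.5,-6],[1.2,-14.7,22,-6]]]';python3 -m inch '[[[0,0,1.5,0],[0,0,4,0],[0,0,6.5,0],[0,0,9,0],[0,0,10.5,0],[0,0,11,0],[0,0,11,0]]]'; python3 - <<'E'
from h import *
s=sensors.read_state();print(s["qpos"].round(2),np.degrees(s["tool_rot"]).round(2))
a=get_image("top");b=get_image("scene")
p=proj("top",[s["eef_pos"],[478.5,124.6,93]]);q=proj("scene",[s["eef_pos"],[478.5,124.6,93]]);print(p,q)
a=cv2.resize(a[200:340,230:400],None,fx=2.3,fy=3);a=cv2.resize(get_image("top")[220:330,250:380],None,fx=3,fy=3,interpolation=2);b=cv2.resize(b[140:280,280:410],None,fx=3,fy=3,interpolation=2)
o=np.zeros((420,790,3),np.uint8);o[:330,:390]=a;o[:,400:790]=b;cv2.imwrite("pics/c3.png",o)
E
```

```text
clock: 3.43
eef_pos: [476.1, 122.0, 258.7]
tool_rot: [-3.138, 0.002, 1.397]
force: [-0.3, -0.2, -0.2]
width: 48.0
gripper_force: 0.0
clock: 4.02
eef_pos: [477.6, 122.2, 150.1]
tool_rot: [-3.139, 0.001, 1.396]
force: [-0.4, 0.0, -0.0]
width: 47.8
gripper_force: 0.0
[-0.13  0.54 -0.26  2.02  0.23  0.61 -0.72] [-1.7984e+02  8.0000e-02  8.0010e+01]
[[308.51373334 290.65936453]
 [305.7922211  290.41167952]] [[358.73377546 215.91771905]
 [353.06778968 234.30691263]]
```

View pics/c3.png

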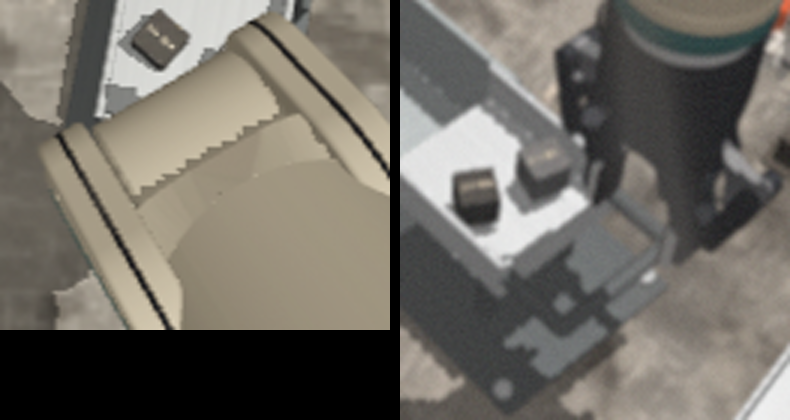

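The scene crop shows the fingers straddling the bar line (tips at about (610,175) and (680,255) in the crop), in front of and behind the bar. Descending and gripping.

```bash
python3 -m inch '[[[-0.2,0,1,0],[-0.2,0,2.5,0],[-0.2,0,4,0],[-0.2,0,5.5,0],[-0.2,0,6.7,0],[-0.2,0,7.4,0],[-0.2,0,7.4,0]]]';python3 -m inch '[[[0,0,0,0],[0,0,0,0],[0,0,0,0],[0,0,0,0],[0,0,0,0],[0,0,0,0],[0,0,0,0],[0,0,0,0]]]' 0.5; python3 - <<'E'
import numpy as np
for t in np.r_[0:1.35:.1]:
    f=t+np.arctan2(18,157);r=np.hypot(157,18);print(round(t,2),round((157-r*np.cos(f))/10,2),round((18-r*np.sin(f))/10,2))
E
```

```text
clock: 4.75
eef_pos: [478.2, 120.4, 77.0]
tool_rot: [-3.141, 0.0, 1.396]
force: [-0.4, 0.9, -0.4]
width: 47.7
gripper_force: 0.0
clock: 5.42
eef_pos: [479.4, 120.6, 78.4]
tool_rot: [3.139, -0.001, 1.396]
force: [0.2, -0.5, 6.4]
width: 9.7
gripper_force: 58.6
0.0 0.0 0.0
0.1 0.26 -1.56
0.2 0.67 -3.08
0.3 1.23 -4.56
0.4 1.94 -5.97
0.5 2.78 -7.31
0.6 3.76 -8.55
0.7 4.85 -9.69
0.8 6.05 -10.72
0.9 7.35 -11.62
1.0 8.73 -12.38
1.1 10.18 -13.01
1.2 11.69 -13.49
1.3 13.23 -13.81
```

```bash
python3 -m inch '[[[0,0.05,-0.4,0],[0,0.15,-1,0],[0,0.26,-1.6,0],[0,0.4,-2.2,0],[0,0.55,-2.7,0],[0,0.67,-3.08,0],[0,0.67,-3.08,0]]]'; python3 - <<'E'
from h import *
b=get_image("scene")[130:290,260:420];cv2.imwrite("pics/c4.png",cv2.resize(b,None,fx=3,fy=3,interpolation=2))
E
```

```text
clock: 6.0
eef_pos: [485.6, 119.5, 109.2]
tool_rot: [3.14, -0.001, 1.396]
force: [2.3, 0.6, 0.8]
width: 9.6
gripper_force: 59.0
```

View pics/c4.png

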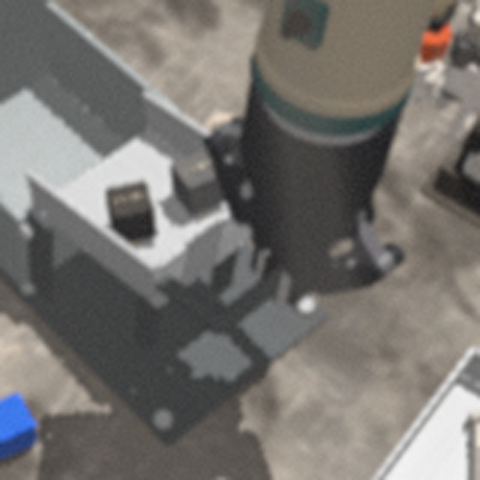

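The crop shows the tray lifted, both relays still standing in it, and the gripper body clear. Continuing.

```bash
python3 -m inch '[[[0,0.26,-0.75,0],[0,0.56,-1.48,0],[0,0.9,-2.2,0],[0,1.27,-2.89,0],[0,1.68,-3.57,0],[0,2.11,-4.23,0],[0,2.59,-4.86,0],[0,3.09,-5.47,0]]]'; python3 -m inch '[[[0,0.53,-0.58,0],[0,1.09,-1.14,0],[0,1.68,-1.67,0],[0,2.29,-2.17,0],[0,2.93,-2.63,0],[0,3.59,-3.07,0],[0,3.59,-3.07,0],[0,3.59,-3.07,0]]]'
```

```text
clock: 6.72
eef_pos: [513.1, 114.7, 163.0]
tool_rot: [-3.137, 0.001, 1.397]
force: [-2.4, 5.0, -5.1]
width: 9.7
gripper_force: 58.8
clock: 7.38
eef_pos: [545.9, 109.0, 195.1]
tool_rot: [-3.133, 0.002, 1.397]
force: [-12.6, 3.7, 14.0]
width: 9.9
gripper_force: 59.1
```

```bash
python3 -m inch '[[[0,0.62,-0.5,0],[0,1.34,-0.88,0],[0,2.06,-1.22,0],[0,2.8,-1.52,0],[0,3.55,-1.8,0],[0,4.3,-2.02,0],[0,5.1,-2.2,0],[0,5.85,-2.35,0]]]'; python3 -m inch '[[[0,0,0,0],[0,0,0,0],[0,0,0,0],[0,0,0,0]]]'; python3 - <<'E'
from h import *
b=get_image("scene")[80:290,190:400];a=get_image("top")[110:310,250:390]
o=np.zeros((420,800,3),np.uint8);o[:,:420]=cv2.resize(b,None,fx=2,fy=2,interpolation=2);o[:400,430:710]=cv2.resize(a,None,fx=2,fy=2,interpolation=2);cv2.imwrite("pics/c5.png",o)
E
```

```text
clock: 8.05
eef_pos: [605.5, 98.7, 219.8]
tool_rot: [-3.137, 0.0, 1.397]
force: [-8.9, 2.7, 12.5]
width: 9.0
gripper_force: 62.4
clock: 8.38
eef_pos: [608.1, 98.2, 219.6]
tool_rot: [3.141, -0.001, 1.397]
force: [-3.1, 2.8, 7.5]
width: 9.5
gripper_force: 62.9
```

View pics/c5.png

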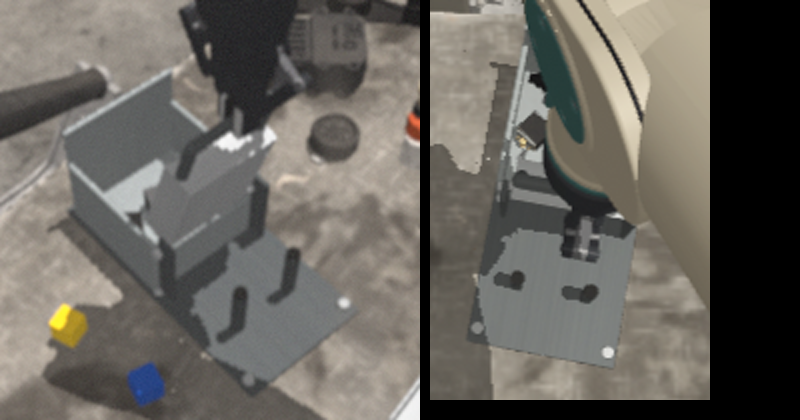

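The tray stands at about 74°. One relay is visible in the bin at (525,135) on the right panel and the other is hidden. Swinging back down, then I'll check the tray.

```bash
python3 -m inch '[[[0,-0.75,0.15,0],[0,-1.55,0.33,0],[0,-2.3,0.55,0],[0,-3.05,0.83,0],[0,-3.79,1.13,0],[0,-4.51,1.47,0],[0,-5.23,1.85,0],[0,-5.85,2.35,0]]]'; python3 -m inch '[[[0,-0.66,0.44,0],[0,-1.3,0.9,0],[0,-1.91,1.4,0],[0,-2.5,1.93,0],[0,-3.06,2.49,0],[0,-3.59,3.07,0],[0,-3.59,3.07,0]]]'; python3 -m inch '[[[0,-0.5,0.61,0],[0,-0.98,1.24,0],[0,-1.41,1.9,0],[0,-1.82,2.58,0],[0,-2.19,3.27,0],[0,-2.53,3.99,0],[0,-2.83,4.72,0],[0,-3.09,5.47,0]]]'; python3 - <<'E'
from h import *
b=get_image("scene")[80:290,190:400];a=get_image("top")[110:310,250:390]
o=np.zeros((420,800,3),np.uint8);o[:,:420]=cv2.resize(b,None,fx=2,fy=2,interpolation=2);o[:400,430:710]=cv2.resize(a,None,fx=2,fy=2,interpolation=2);cv2.imwrite("pics/c6.png",o)
E
```

```text
clock: 9.15
eef_pos: [551.1, 108.0, 195.6]
tool_rot: [3.139, -0.001, 1.396]
force: [-3.5, 2.9, 15.1]
width: 9.6
gripper_force: 66.6
clock: 9.73
eef_pos: [515.0, 114.3, 162.0]
tool_rot: [3.141, -0.001, 1.397]
force: [5.7, 3.8, -5.6]
width: 9.4
gripper_force: 67.6
clock: 10.4
eef_pos: [485.1, 119.5, 107.5]
tool_rot: [3.14, -0.001, 1.396]
force: [4.8, 1.6, 4.5]
width: 9.6
gripper_force: 65.6
```

View pics/c6.png

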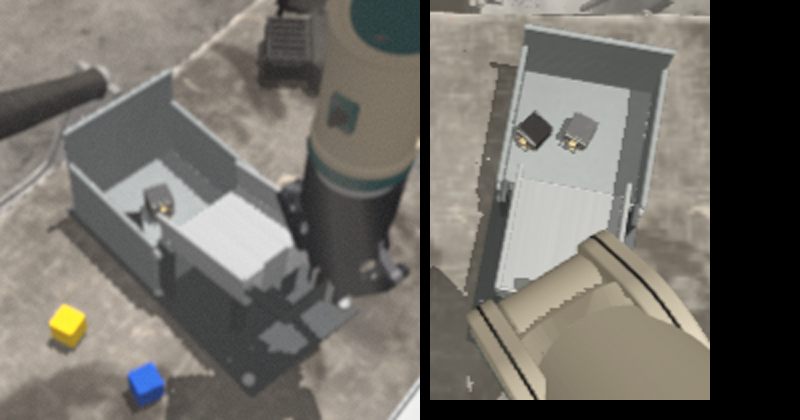

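Both relays lie in the bin, at (533,130) and (578,130), and the tray is empty. Lowering the rest of the way onto the stop.

```bash
python3 -m inch '[[[0,-0.17,0.5,0],[0,-0.3,1,0],[0,-0.41,1.5,0],[0,-0.52,2.1,0],[0,-0.6,2.6,0],[0,-0.67,3.08,0],[0,-0.67,3.25,0],[0,-0.67,3.25,0]]]'
```

```text
clock: 11.17
eef_pos: [479.4, 120.7, 78.4]
tool_rot: [3.138, -0.0, 1.396]
force: [0.4, -0.3, 37.3]
width: 9.4
gripper_force: 70.8
```

```bash
python3 -m inch '[[[0,0,-0.1,0],[0,0,-0.1,0],[0,0,-0.1,0],[0,0,-0.1,0],[0,0,-0.1,0],[0,0,-0.1,0],[0,0,-0.1,0],[0,0,-0.1,0]]]' 4.8; python3 -m inch '[[[0,0,-0.7,0],[0,0,-2,0],[0,0,-4,0],[0,0,-6.5,0],[0,0,-9.5,0],[0,0,-12,0],[0,0,-14,0],[0,0,-15,0]]]'; python3 -m inch '[[[0,-1,-2,0],[0,-2.5,-4,0],[0,-4,-6,0],[0,-5,-8,0],[0,-5.5,-9.5,0],[0,-6,-10,0],[0,-6,-10,0]]]'; python3 - <<'E'
from h import *
b=get_image("scene")[80:290,190:400];a=get_image("top")[110:310,250:390]
o=np.zeros((420,800,3),np.uint8);o[:,:420]=cv2.resize(b,None,fx=2,fy=2,interpolation=2);o[:400,430:710]=cv2.resize(a,None,fx=2,fy=2,interpolation=2);cv2.imwrite("pics/c7.png",o)
E
```

```text
clock: 11.83
eef_pos: [478.0, 120.3, 76.4]
tool_rot: [-3.141, 0.0, 1.396]
force: [-0.2, -0.4, -0.0]
width: 48.1
gripper_force: 0.0
clock: 12.5
eef_pos: [479.3, 120.9, 229.9]
tool_rot: [3.137, -0.002, 1.396]
force: [1.1, 0.7, -0.4]
width: 47.9
gripper_force: 0.0
clock: 13.08
eef_pos: [418.8, 131.3, 328.1]
tool_rot: [3.139, -0.001, 1.397]
force: [-0.3, 0.1, -0.2]
width: 48.2
gripper_force: 0.0
```

View pics/c7.png

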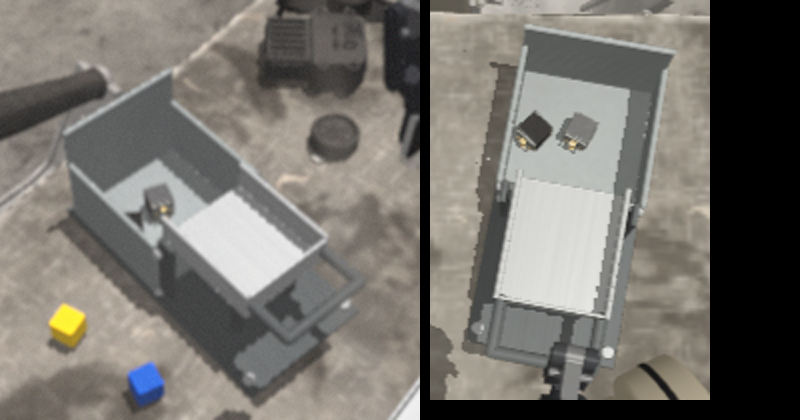

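The tray is level and empty with its handle as before (scene panel, bar at about (330,305)). Both relays are in the bin at (533,130) and (578,130), and the gripper is clear.

```bash
python3 -c "
from cell import order;print(order.finish_job())"
```

```text
the job is handed in; nothing more can be done
None
```

The job is handed in at about 13 s of the 45 s: both relays are in the bin, the empty tray is back level on its stop, and the gripper has let go and stands clear; the hand-in call did not return a verdict.

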